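# Shift the gated drive selector into third

## Robot

A 6-joint arm with a two-finger parallel gripper is mounted at the origin on a cart in front of the work surface, level with it; the furniture and walls round the work are solid. World frame = base frame: x ahead of the robot, y to its left, z up, the work surface at z = 0. Lengths are in m, angles in rad, forces in N, time in s.
With the tool pointing down it reaches from about 0.4 to 0.925 m from the base axis. Payload 3.4 kg.
Tool frame: the origin (TCP) lies on the centre line of the jaws, within the pads' length; the fingertips stand 19 mm ahead of it and the grasp point (between the pads) is the TCP; z points along the fingers, y is the line along which they close (so a half turn about z gives the same grasp; the last joint's range is limited). The gripper opens to 85 mm and grips with 20 to 120 N. Pads are 22 mm wide; open, the fingers measure 114 mm over their backs; the gripper's body (76 mm by 85 mm) begins 54 mm behind the grasp point. The pads swing forward as they close: fully open they stand 13 mm farther back than shut.
Start: joints at [-1.357, 0.307, 1.506, -0, 1.328, -0.073], TCP at [0.163, -0.552, 0.25] pointing down, gripper open.
Joint ranges: [-3.12, 3.12], [-1.05, 2.28], [0.14, 2.33], [-1.42, 4.57], [0.1, 2.73], [-2.68, 2.68]. Speed limits (rad/s): [2.57, 2.57, 3.14, 3.14, 3.14, 3.14].

## Interface

Orientations are given as a rotation vector (axis times angle).
In Python, from plant import sensors, imaging, ticket gives the robot as it stands.
- The arm moves only by the tool arm_command, never from a script. Its argument "motion" is text: rows parted by semicolons, each of 5 numbers parted by spaces: the shift along the tool's x, y, z in m, then the turn about the tool's z in degrees, then the closure in counts, from 0 (fully open) to 255 (shut). In form: dx dy dz roll claw; .... A call has 1 to 12 rows; each row is the pose to reach, as a shift and turn from the pose commanded when the call began, along the tool's axes at that moment; what a row does not reach only later rows make up. A row lasts 1/12 s, in which the tool goes at most 41.7 mm and 7.16 degrees, less where a joint would pass 70% of its speed; a pose out of reach is approached as far as the arm can. A call with a gripper value outside its range is refused whole. The fingers move at their own pace and stop on an object; "newtons" is the grip in N (left out, the last holds). Time passes only in rows, so rows that repeat a pose let the fingers close. It gives the time, the measured TCP pose, the force, the opening and the grip force at its end, in the units of the state.
- sensors.get_obs(): the state, without advancing time (a new reading comes with each control period).
- imaging.camera(name): name is "scene" or "top" or "wrist"; returns a dict with "img" (420x560x3 uint8, red, green, blue), "intrinsics" (3x3 intrinsics, pixels), "dist_coeffs" ([k1, k2, p1, p2, k3] as OpenCV has them; the pictures are not rectified), "pose" (4x4, takes a point from camera to world coordinates); the wrist camera has in their place "tool_from_camera" (4x4, takes a point from camera to tool coordinates, whose origin is the TCP and whose axes are the flange's). Camera axes: x right, y down, z forward; pixel columns grow to the right and rows downward; lengths in m; the calibration is good to about 2 mm. A picture is of the moment at which its call begins: read the wrist's pose just before it. There is no depth.
- ticket.sign_off(): hands the job in; it is judged then, once.
The state is a dict: "time_s": time; "joints": joint angles; "qd": joint speeds; "joint_torque": joint torques, N m; "eef_pos": TCP position; "orientation": TCP orientation; "force": force on the tool from outside, world axes, zero at the start; "moment": the same for the moment, N m; "gripper_width": finger opening in m; "grasp_force": force on a finger pad.
Only numpy, scipy, OpenCV 4.12 (cv2) and the standard library are available. Lean on these libraries where they do the work, as an engineer would, in place of code of your own. Each camera call takes 0.05 s, during which the arm holds its last target. There are 200 camera calls.

## Task

Shift the gated selector lever into its third slot: push the red grip with your fingertips to the neutral channel, across to the right-hand side, then forward (away from the robot) fully home in the slot marked with three dots. Only push the grip, never pinch it between the fingers; do not let the lever go into the fourth slot (right, towards the robot), and leave the weight, the bottle and the USB stick standing or lying where they are.

Things in the scene. Friction and masses are not known exactly. Their poses are not given: they have to be found in the camera images.
- selector: selector unit bolted to the bench: grey housing 150 x 150 mm on a dark foot 166 (x) x 190 (y) x 12 mm, covered by a bare metal gate plate 150 x 150 mm, top 120 mm above the bench. Origin: centre of the underside, on the bench. x axis forward (away from the robot, turned by the unit's yaw), y left, z up
- gate_centre (a point): centre of the H gate, on top of the plate, axes as the unit's. A neutral channel along y joins a left and a right slot along x, 22 mm left and right of here; channels 14 mm wide, slots end 31 mm fore and aft of here. First: left forward (one black dot), second: left back, third: right forward (three dots), fourth: right back. Tongue corners rounded to 4 mm
- third_home (a point): point above the third slot where the grip centre stands when the lever is fully home there; axes as the unit's
- grip_centre (a point): centre of the red four-lobed grip on the lever, z axis up along it: 36 mm across opposite lobes (18 mm round bars looking forward, back, left, right), from 38 mm below to 35 mm above this point, ends rounded. The lever, a 10 mm rod, pivots on the unit's axis 30 mm above the bench, 145 mm from this point; upright, this point is 175 mm above the bench
- across (a joint): sideways lean of the lever about the unit's x axis, rad; positive = right (unit's -y). About -0.25 in the left slot, 0 in the middle of the neutral channel, +0.25 in the right slot (stops at +-0.28). Friction keeps it where it is left; moving it takes about 2 N at the grip
- fore (a joint): forward lean, about the unit's y axis as turned by the sideways lean, rad; positive = forward, 0 = neutral channel (play there 0.025), about +0.29 at the forward end of a slot, -0.29 at the back end. Friction keeps it where it is left; 2 N at the grip moves it. It starts anywhere along the left slot: in first, in second or between
- weight_500: metal check weight with a knob, 38 x 38 x 66 mm, standing loose to the left of the unit; origin at the centre of its underside, z axis up
- amber_bottle: small red bottle with a black pointed cap, 33 x 33 x 87 mm, standing loose beyond the unit; origin at the centre of its underside, z axis up
- usb_stick: blue USB stick, 18 x 61 x 9 mm, lying loose to the right of the unit; origin at the centre of its underside
Not all that is in view belongs to the job. What is meant by the usb_stick is not orange, purple or yellow, and is the smaller of those in its own colour.

How it is judged:
On the way:
1. the lever has crossed to the right-hand end of the neutral channel (value of joint across above 0.17 rad and value of joint fore between -0.12 and 0.12 rad), for 0.05 s.
At the end, for the whole second after the job is handed in: The lever rests fully home in the third slot (sideways lean above 0.20 rad to the right, forward lean above 0.25 rad of about 0.29), untouched, and the weight, bottle and USB stick are within 20 mm of where they were, upright or flat as before (value of joint across above 0.2 rad and value of joint fore above 0.25 rad and velocity of joint fore between -0.05 and 0.05 rad/s and distance of each of weight_500, amber_bottle, usb_stick from where it was at the start of the episode below 0.02 m and angle between each of weight_500, amber_bottle, usb_stick's own z axis and vertical below 0.2 rad).
It fails at once if the lever goes into the fourth slot (right, back by more than 0.13 rad) (value of joint across above 0.15 rad and value of joint fore below -0.13 rad).
It fails at once if the grip is pinched: fingers press on opposite lobes at once with over 3 N each (contact force between each of fore_c1, fore_c2 and the fingers above 3 N or contact force between each of fore_c3, fore_c4 and the fingers above 3 N).
It fails at once if the weight, bottle or USB stick is moved by more than 20 mm, lifted or carried (distance of any of weight_500, amber_bottle, usb_stick from where it was at the start of the episode above 0.02 m).
It also fails if it takes over 48 s, if anything falls off the work surface, if the arm or the gripper's body presses on something with over 40 N, if the wrist force passes 120 N, or if a joint passes its speed limit or range.

## Working session

There is one attempt and no reset: what is moved stays moved. The work goes in short steps, Python scripts to look and compute and a tool call to move; the robot and the scene stay as the last step left them, time stands still between calls to the robot, and variables do not carry over. Pictures are saved under pics/ and viewed, at most 10 in all, crops included, and the job is handed in when it is done.

Besides the shell and the picture viewer there is one more tool, called after "Request:" by a JSON object that holds its "op" and its "data". arm_command: Moves the arm, as the interface text tells. Its arguments: {"type":"object","properties":{"motion":{"type":"string"},"newtons":{"type":"number"}},"required":["motion"]}

```bash
mkdir -p pics
cat > h.py <<'E'
import numpy as np,cv2
from plant import sensors,imaging,ticket
def cam(n):
    o=sensors.get_obs(); c=imaging.camera(n)
    if n=="wrist":
        T=np.eye(4);T[:3,:3]=cv2.Rodrigues(np.array(o["orientation"],float))[0];T[:3,3]=o["eef_pos"]
        c["pose"]=T@np.array(c["tool_from_camera"])
    return c
def ray(c,u,v):
    p=cv2.undistortPoints(np.array([[[u,v]]],float),np.array(c["intrinsics"]),np.array(c["dist_coeffs"]))[0,0]
    P=np.array(c["pose"]);d=P[:3,:3]@[p[0],p[1],1];return P[:3,3],d/np.linalg.norm(d)
def onz(c,u,v,z):
    o,d=ray(c,u,v);return o+d*(z-o[2])/d[2]
def proj(c,X):
    P=np.linalg.inv(np.array(c["pose"]));X=np.atleast_2d(X).astype(float)
    return cv2.projectPoints(X,cv2.Rodrigues(P[:3,:3])[0],P[:3,3],np.array(c["intrinsics"]),np.array(c["dist_coeffs"]))[0][:,0]
E
python3 - <<'E'
from h import *
import pickle
o=sensors.get_obs();print(o)
for n in("scene","top"):
    c=cam(n);pickle.dump(c,open(n+".pkl","wb"));cv2.imwrite(f"pics/{n}0.png",c["img"][...,::-1]);print(n,np.round(c["pose"],3).tolist())
E
```

```text
{'time_s': 0.0, 'joints': array([-1.35752166e+00,  3.07578296e-01,  1.50767978e+00, -1.54115009e-05,
        1.32838568e+00, -7.34825345e-02]), 'qd': array([-0.00012356, -0.00025696, -0.00109179, -0.00071637, -0.00058192,
        0.00125207]), 'joint_torque': array([-2.78774482e-03, -4.57564580e+01, -2.51916361e+01, -3.12747961e-04,
        1.34046678e-02, -1.01546692e-05]), 'eef_pos': array([ 0.16247629, -0.55088117,  0.24937555]), 'orientation': array([-3.10733151e+00, -4.48609001e-01,  2.48287392e-04]), 'force': array([0.36217672, 0.30370775, 0.13234185]), 'moment': array([ 0.05338591, -0.01213514, -0.02529811]), 'grasp_force': 0.0, 'gripper_width': 0.08549758275542874}
scene [[-0.918, -0.195, 0.345, 0.232], [-0.396, 0.454, -0.798, 0.776], [-0.002, -0.869, -0.494, 0.559], [0.0, 0.0, 0.0, 1.0]]
top [[-0.005, -0.997, 0.081, 0.472], [-1.0, 0.004, -0.02, 0.121], [0.019, -0.081, -0.996, 1.02], [0.0, 0.0, 0.0, 1.0]]
```

View pics/scene0.png

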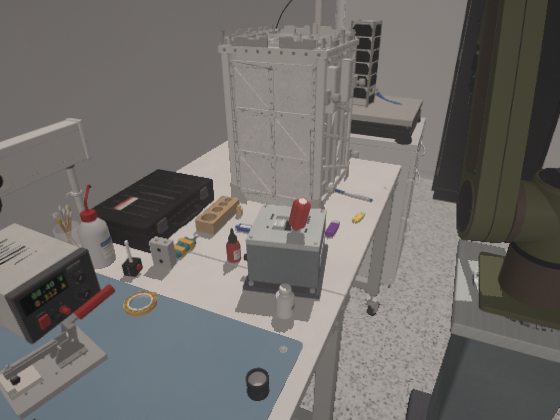

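View pics/top0.png

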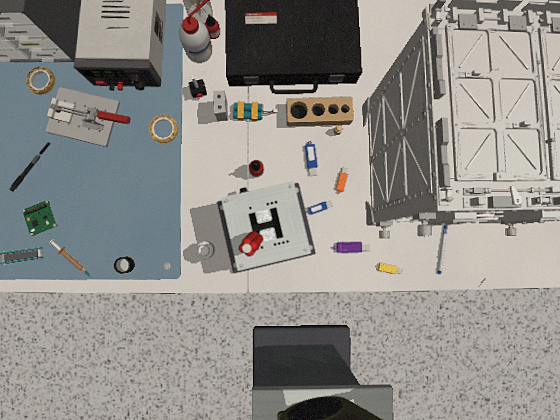

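The scene view shows the unit with its red grip at (300,213). The top view shows the gate plate with corners near (218,202), (297,183), (315,250) and (235,271), and the grip at (250,243), left and back, so roughly second. Candidates:
- **Red things:** grip (250,243), bottle (256,168), lamp/bottle cap (192,30), red clamp handle (113,119). The grip is the one on the plate.
- **USB sticks:** blue small (318,208), blue large (311,158), orange (341,180), purple (349,247), yellow (389,268). I choose the small blue one at (318,208).

Run:
```python
from h import *
import pickle
c=pickle.load(open("top.pkl","rb"));im=c["img"]
cv2.imwrite("pics/crop1.png",cv2.resize(im[145:285,185:345],None,fx=4.5,fy=4.2,interpolation=cv2.INTER_CUBIC)[...,::-1])
hsv=cv2.cvtColor(im,cv2.COLOR_RGB2HSV)
# plate: bright grey, low sat inside region
red=((hsv[...,0]<8)|(hsv[...,0]>172))&(hsv[...,1]>140)&(hsv[...,2]>60)
for n,m in(("red",red),("blue",(abs(hsv[...,0].astype(int)-110)<12)&(hsv[...,1]>150))):
    k,l,s,ce=cv2.connectedComponentsWithStats(m.astype(np.uint8))
    for i in range(1,k):
        if s[i,4]>20 and 180<ce[i][0]<360 and 140<ce[i][1]<290: print(n,s[i],ce[i].round(1))
for u,v in((218,202),(297,183),(315,250),(235,271)): print(onz(c,u,v,.12).round(4))
print(onz(c,205,249,.06).round(3),onz(c,256,168,.08).round(3),onz(c,318,208,.005).round(3))
```

```text
red [249 160  14  15  88] [256.5 168.8]
red [239 231  24  25 290] [251.7 241.8]
blue [305 144  12  24  99] [310.6 158.9]
blue [314 202  13  11  41] [322.1 206.2]
[0.5582 0.2236 0.12  ]
[0.5961 0.0648 0.12  ]
[0.4613 0.0299 0.12  ]
[0.4206 0.1893 0.12  ]
[0.464 0.258 0.06 ] [0.634 0.149 0.08 ] [0.555 0.01  0.005]
```

View pics/crop1.png

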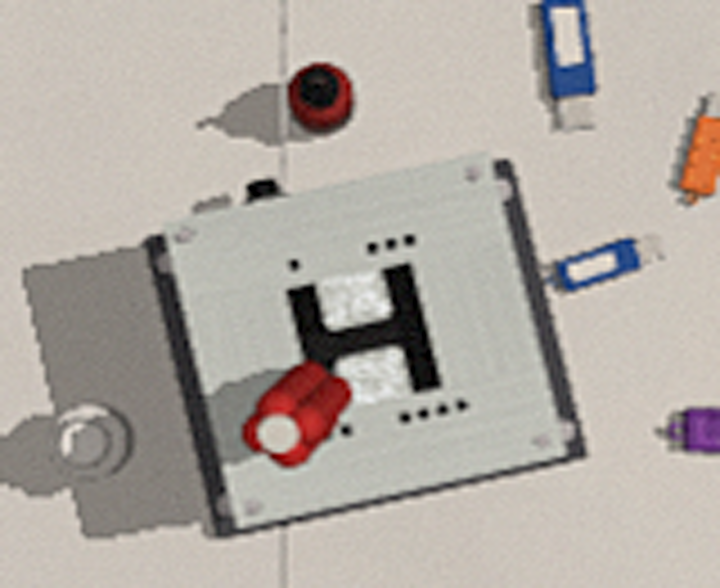

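The crop confirms the H gate: right slot top near (398,265) and bottom (428,389) in the crop, three dots at (390,243). The grip leans left and back (second), and the small blue USB stick is by the unit's right side at (600,265).

```bash
cat >> h.py <<'E'
def U(C,yaw,p):
    c,s=np.cos(yaw),np.sin(yaw);return np.array([C[0]+c*p[0]-s*p[1],C[1]+s*p[0]+c*p[1]])
def totool(p,q=None):
    o=sensors.get_obs();R=cv2.Rodrigues(np.array(o["orientation"],float))[0]
    return R.T@(np.array(p)-o["eef_pos"])
E
python3 - <<'E'
from h import *
import pickle
c=pickle.load(open("top.pkl","rb"));im=c["img"]
f=lambda a,b:(185+a/4.5,145+b/4.2)
P=[onz(c,*f(*q),.12)[:2] for q in((163,225),(490,155),(575,455),(235,528))]
print(np.round(P,4),[np.linalg.norm(P[i]-P[i-1]).round(3) for i in range(4)])
g=[onz(c,*f(*q),.12)[:2] for q in((398,265),(428,389),(301,288))]
ctr=(g[0]+g[1])/2; d=g[0]-g[1];yaw=np.arctan2(d[1],d[0]);l=g[2]-g[0];print("len",np.linalg.norm(d),np.linalg.norm(l),np.degrees(yaw),np.degrees(np.arctan2(l[1],l[0]))-90)
m,(w,h),a=cv2.minAreaRect(np.array(P,np.float32)*1000);print("rect",m,w,h,a)
C=(g[1]+g[2])/2; print("gate C",C)
# grip in scene+top: triangulate grip top
yaw=np.radians(13.5)
for n in((-.041,.034),(.0415,-.0344),(-.1,.034)):print(n,U(C,yaw,n).round(4))
print(onz(c,*f(280,432),.195).round(4),"top of grip pred",U(C,yaw,(-.286*.18,.237*.18)))
print("rack",onz(c,385,235,0).round(3),onz(c,430,220,.3).round(3),onz(c,555,225,.3).round(3))
for w in((.163,-.552,.32),(.38,-.25,.30),(.405,.0,.3),(*U(C,yaw,(-.1,.034)),.3)):print("tool",totool(w).round(3))
E
```

```text
[[0.5651 0.2172]
 [0.5984 0.071 ]
 [0.4547 0.0344]
 [0.4211 0.1849]] [np.float64(0.148), np.float64(0.15), np.float64(0.148), np.float64(0.154)]
len 0.06057753633395645 0.044534577834022385 12.434353137435428 14.092065645925956
rect (510.1233825683594, 125.87785339355469) 148.1881866455078 154.16433715820312 12.647351264953613
gate C [0.51051379 0.12756397]
(-0.041, 0.034) [0.4627 0.1511]
(0.0415, -0.0344) [0.5589 0.1038]
(-0.1, 0.034) [0.4053 0.1373]
[0.4668 0.1614 0.195 ] top of grip pred [0.4504974 0.1570275]
rack [ 0.493 -0.143  0.   ] [ 0.51 -0.14  0.3 ] [ 0.501 -0.358  0.3  ]
tool [ 0.     0.001 -0.071]
tool [ 0.294 -0.227 -0.05 ]
tool [ 0.388 -0.46  -0.05 ]
tool [ 0.428 -0.591 -0.049]
```

Request:
{"op": "arm_command", "data": {"motion": "0.29 -0.23 -0.05 3.4 255; 0.29 -0.23 -0.05 3.4 255; 0.29 -0.23 -0.05 3.4 255; 0.29 -0.23 -0.05 3.4 255; 0.29 -0.23 -0.05 3.4 255; 0.29 -0.23 -0.05 3.4 255; 0.29 -0.23 -0.05 3.4 255; 0.29 -0.23 -0.05 3.4 255; 0.29 -0.23 -0.05 3.4 255; 0.39 -0.46 -0.05 3.4 255; 0.39 -0.46 -0.05 3.4 255; 0.39 -0.46 -0.05 3.4 255"}}

```text
time_s: 1.1
eef_pos: [0.391, -0.1228, 0.3001]
orientation: [-3.121, -0.356, 0.001]
force: [1.5, 0.9, -0.3]
gripper_width: -0.0001
grasp_force: 0.0
```

Run:
```python
from h import *
o=sensors.get_obs();print(o["eef_pos"],o["orientation"],o["gripper_width"])
for n in((-.1,.034),):print(totool((*U((.5105,.127),np.radians(13.),n),.30)).round(3))
```

```text
[ 0.39097241 -0.12282948  0.30005961] [-3.12090991e+00 -3.56092998e-01  5.94045225e-04] -8.092921862755749e-05
[ 0.073 -0.251  0.   ]
```

Request:
{"op": "arm_command", "data": {"motion": "0.04 -0.13 0 0 255; 0.04 -0.13 0 0 255; 0.04 -0.13 0 0 255; 0.073 -0.251 0 0 255; 0.073 -0.251 0 0 255; 0.073 -0.251 0 0 255; 0.073 -0.251 0 0 255; 0.073 -0.251 0 0 255; 0.073 -0.251 0 0 255"}}

```text
time_s: 1.85
eef_pos: [0.4051, 0.1367, 0.2999]
orientation: [3.12, 0.361, -0.002]
force: [0.2, -0.8, 0.2]
gripper_width: 0.0
grasp_force: 0.0
```

Run:
```python
from h import *
import pickle
o=sensors.get_obs();print(o["eef_pos"],o["orientation"])
c=cam("wrist");pickle.dump(c,open("w1.pkl","wb"));cv2.imwrite("pics/w1.png",c["img"][...,::-1])
C=(.5105,.127);y=np.radians(13)
for p in((.031,.022),(.031,-.022),(-.031,-.022),(.075,.075),(.075,-.075)):print(p,proj(c,[(*U(C,y,p),.12)]).round(0))
print("tip",proj(c,[o["eef_pos"]+[0,0,-.019]]).round(0), totool((*U(C,y,(-.1,.034)),.18)).round(4))
```

```text
[0.4051155  0.13665724 0.29989689] [ 3.12000610e+00  3.60915837e-01 -1.82211979e-03]
(0.031, 0.022) [[293.  40.]]
(0.031, -0.022) [[344.  40.]]
(-0.031, -0.022) [[340. 114.]]
(0.075, 0.075) [[229. -17.]]
(0.075, -0.075) [[408. -13.]]
tip [[280. 272.]] [ 0.0008 -0.0018  0.1199]
```

View pics/w1.png

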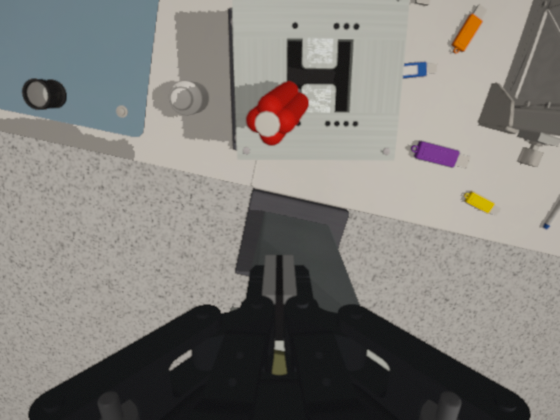

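The wrist view agrees with the estimate to about 3 px: the right slot's forward end is at (343,40), its rear end at (343,112), and the grip's top is at (267,123). The closed fingertips (280,272) are behind the grip. Descend, then push to neutral.

Request:
{"op": "arm_command", "data": {"motion": "0 -0.002 0.04 0 255; 0 -0.002 0.08 0 255; 0 -0.002 0.115 0 255; 0 -0.002 0.12 0 255; 0.015 -0.002 0.12 0 255; 0.03 -0.002 0.12 0 255; 0.037 -0.002 0.12 0 255; 0.044 -0.002 0.12 0 255; 0.051 -0.002 0.12 0 255; 0.058 -0.002 0.12 0 255; 0.062 -0.002 0.12 0 255; 0.062 -0.002 0.12 0 255"}}

```text
time_s: 2.9
eef_pos: [0.4667, 0.1522, 0.1807]
orientation: [-3.121, -0.356, -0.002]
force: [-0.4, -0.6, -0.2]
gripper_width: 0.0001
grasp_force: 0.4
```

```bash
cat > look.py <<'E'
from h import *
import sys
o=sensors.get_obs();C=(.5105,.127);y=np.radians(13)
d=o["eef_pos"][:2]-np.array(C);u=[np.cos(y)*d[0]+np.sin(y)*d[1],-np.sin(y)*d[0]+np.cos(y)*d[1]]
print("t",o["time_s"],"tcp unit",np.round(u,4),o["eef_pos"][2].round(4),"F",o["force"].round(1))
# grip top by lever model: match red blob centroid from top cam
best=[]
for n in("top","scene"):
    c=cam(n);cv2.imwrite(f"pics/{sys.argv[1]}_{n}.png",c["img"][...,::-1]);h=cv2.cvtColor(c["img"],cv2.COLOR_RGB2HSV)
    m=(((h[...,0]<8)|(h[...,0]>172))&(h[...,1]>140)&(h[...,2]>60)).astype(np.uint8)
    G=proj(c,[(*U(C,y,(0,0)),.17)])[0]
    k,l,s,ce=cv2.connectedComponentsWithStats(m)
    for i in range(1,k):
        if s[i,4]>30 and np.hypot(*(ce[i]-G))<45: print(n,s[i],ce[i].round(1))
    for nm,p in(("f0",(0,-.25)),("f-",(-.2,-.25)),("f+",(.29,-.25)),("R",(0,.25)),("R3",(.29,.25))):
        f,a=p;v=np.array([np.sin(f),-np.sin(a)*np.cos(f),np.cos(a)*np.cos(f)])
        X=lambda r:(*U(C,y,v[:2]*r),.03+v[2]*r);print(nm,proj(c,[X(.145),X(.18)]).round(0).tolist())
E
python3 look.py a
```

```text
t 2.9 tcp unit [-0.037   0.0344] 0.1807 F [-0.4 -0.6 -0.2]
f0 [[248.0, 229.0], [242.0, 229.0]]
f- [[251.0, 244.0], [247.0, 248.0]]
f+ [[244.0, 208.0], [237.0, 202.0]]
R [[285.0, 220.0], [290.0, 218.0]]
R3 [[279.0, 199.0], [282.0, 191.0]]
scene [281 198  16  30 289] [288.7 212.2]
f0 [[285.0, 212.0], [284.0, 199.0]]
f- [[300.0, 215.0], [303.0, 202.0]]
f+ [[266.0, 213.0], [259.0, 200.0]]
R [[291.0, 196.0], [292.0, 180.0]]
R3 [[273.0, 197.0], [269.0, 182.0]]
```

Request:
{"op": "arm_command", "data": {"motion": "0.003 0 0 0 255; 0.007 0 0 0 255; 0.007 0 0 0 255; -0.03 -0.01 0 0 255; -0.035 -0.045 0 0 255; -0.035 -0.06 0 0 255; -0.035 -0.06 0 0 255; -0.035 -0.06 0 0 255"}}

```text
time_s: 3.67
eef_pos: [0.4183, 0.2032, 0.1805]
orientation: [3.121, 0.36, 0.002]
force: [1.0, -0.2, 0.1]
gripper_width: -0.0002
grasp_force: 0.0
```

```bash
python3 look.py b
```

```text
t 3.6667 tcp unit [-0.0727  0.095 ] 0.1805 F [ 1.  -0.2  0.1]
top [235 220  26  20 294] [248.9 229.3]
f0 [[248.0, 229.0], [242.0, 229.0]]
f- [[251.0, 244.0], [247.0, 248.0]]
f+ [[244.0, 208.0], [237.0, 202.0]]
R [[285.0, 220.0], [290.0, 218.0]]
R3 [[279.0, 199.0], [282.0, 191.0]]
scene [278 198  17  30 301] [286.5 211.7]
f0 [[285.0, 212.0], [284.0, 199.0]]
f- [[300.0, 215.0], [303.0, 202.0]]
f+ [[266.0, 213.0], [259.0, 200.0]]
R [[291.0, 196.0], [292.0, 180.0]]
R3 [[273.0, 197.0], [269.0, 182.0]]
```

Request:
{"op": "arm_command", "data": {"motion": "0.035 0 0 0 255; 0.072 0 0 0 255; 0.072 0.01 0 0 255; 0.072 0.02 0 0 255; 0.072 0.03 0 0 255; 0.072 0.04 0 0 255; 0.072 0.048 0 0 255; 0.072 0.056 0 0 255; 0.072 0.064 0 0 255; 0.072 0.072 0 0 255; 0.072 0.08 0 0 255; 0.072 0.085 0 0 255"}}

```text
time_s: 4.77
eef_pos: [0.5072, 0.1343, 0.1821]
orientation: [3.121, 0.355, 0.004]
force: [-1.2, 1.0, 2.8]
gripper_width: 0.0002
grasp_force: 1.7
```

```bash
python3 look.py c
```

```text
t 4.7667 tcp unit [-0.0016  0.0079] 0.1821 F [-1.2  1.   2.8]
f0 [[248.0, 229.0], [242.0, 229.0]]
f- [[251.0, 244.0], [247.0, 248.0]]
f+ [[244.0, 208.0], [237.0, 202.0]]
R [[285.0, 220.0], [290.0, 218.0]]
R3 [[279.0, 199.0], [282.0, 191.0]]
scene [295 182   5  31  90] [296.9 197.3]
f0 [[285.0, 212.0], [284.0, 199.0]]
f- [[300.0, 215.0], [303.0, 202.0]]
f+ [[266.0, 213.0], [259.0, 200.0]]
R [[291.0, 196.0], [292.0, 180.0]]
R3 [[273.0, 197.0], [269.0, 182.0]]
```

Request:
{"op": "arm_command", "data": {"motion": "0 0.004 0 0 255; 0 0.008 0 0 255; 0 0.008 0 0 255; 0 -0.02 0 0 255; 0 -0.06 0 0 255; -0.03 -0.09 0 0 255; -0.03 -0.09 0 0 255"}}

```text
time_s: 5.45
eef_pos: [0.4516, 0.2195, 0.1791]
orientation: [-3.12, -0.362, 0.012]
force: [-0.9, -0.5, -0.7]
gripper_width: 0.0
grasp_force: 0.0
```

```bash
python3 look.py d
```

```text
t 5.45 tcp unit [-0.0366  0.1034] 0.1791 F [-0.9 -0.5 -0.7]
top [270 211  25  21 272] [280.8 221.6]
f0 [[248.0, 229.0], [242.0, 229.0]]
f- [[251.0, 244.0], [247.0, 248.0]]
f+ [[244.0, 208.0], [237.0, 202.0]]
R [[285.0, 220.0], [290.0, 218.0]]
R3 [[279.0, 199.0], [282.0, 191.0]]
f0 [[285.0, 212.0], [284.0, 199.0]]
f- [[300.0, 215.0], [303.0, 202.0]]
f+ [[266.0, 213.0], [259.0, 200.0]]
R [[291.0, 196.0], [292.0, 180.0]]
R3 [[273.0, 197.0], [269.0, 182.0]]
```

Request:
{"op": "arm_command", "data": {"motion": "0.036 0.03 0 0 255; 0.036 0.06 0 0 255; 0.036 0.085 0 0 255; 0.036 0.097 0 0 255; 0.036 0.103 0 0 255; 0.036 0.107 0 0 255; 0.036 0.11 0 0 255; 0.036 0.11 0 0 255; 0.036 0.08 0 0 255; 0 0.06 0 0 255; -0.04 0.06 0 0 255; -0.045 0.06 0 0 255"}}

```text
time_s: 6.55
eef_pos: [0.4173, 0.1475, 0.1784]
orientation: [3.119, 0.362, -0.02]
force: [-0.8, -0.5, -0.8]
gripper_width: -0.0
grasp_force: 0.0
```

```bash
python3 look.py e | grep -v f
```

```text
t 6.55 tcp unit [-0.0862  0.0409] 0.1784 F [-0.8 -0.5 -0.8]
top [272 210  27  21 303] [283.5 220.9]
R [[285.0, 220.0], [290.0, 218.0]]
R3 [[279.0, 199.0], [282.0, 191.0]]
scene [285 180  16  32 414] [292.2 194.8]
R [[291.0, 196.0], [292.0, 180.0]]
R3 [[273.0, 197.0], [269.0, 182.0]]
```

Request:
{"op": "arm_command", "data": {"motion": "0 0.04 0 0 255; 0 0.077 0 0 255; 0 0.077 0 0 255; 0.025 0.077 0 0 255; 0.045 0.077 0 0 255; 0.053 0.077 0 0 255; 0.06 0.077 0 0 255; 0.067 0.077 0 0 255; 0.074 0.077 0 0 255; 0.08 0.077 0 0 255; 0.085 0.077 0 0 255; 0.085 0.077 0 0 255"}}

```text
time_s: 7.65
eef_pos: [0.5288, 0.0931, 0.1803]
orientation: [-3.121, -0.357, -0.002]
force: [-1.2, 0.2, -0.3]
gripper_width: -0.0002
grasp_force: 0.2
```

```bash
python3 look.py f | grep -v f
```

```text
t 7.65 tcp unit [ 0.0103 -0.0371] 0.1803 F [-1.2  0.2 -0.3]
R [[285.0, 220.0], [290.0, 218.0]]
R3 [[279.0, 199.0], [282.0, 191.0]]
scene [264 180  20  33 434] [273.8 195.9]
R [[291.0, 196.0], [292.0, 180.0]]
R3 [[273.0, 197.0], [269.0, 182.0]]
```

Request:
{"op": "arm_command", "data": {"motion": "0.002 0 0 0 255; 0.004 0 0 0 255; 0.005 0 0 0 255"}}

```text
time_s: 8.0
eef_pos: [0.5307, 0.0935, 0.1801]
orientation: [3.121, 0.357, -0.006]
force: [-6.4, 0.5, 1.7]
gripper_width: -0.0001
grasp_force: 3.3
```

Request:
{"op": "arm_command", "data": {"motion": "-0.03 0 0 0 255; -0.07 0 0 0 255; -0.1 0 0 0 255; -0.11 0 -0.04 0 255; -0.11 0 -0.08 0 255; -0.11 0 -0.1 0 255; -0.11 0 -0.1 0 255; -0.11 0 -0.1 0 255"}}

```text
time_s: 8.67
eef_pos: [0.4269, 0.069, 0.2822]
orientation: [3.121, 0.356, 0.01]
force: [0.1, -0.5, -0.1]
gripper_width: -0.0002
grasp_force: 0.0
```

```bash
python3 look.py g | grep -v f
python3 - <<'E'
import cv2
im=cv2.imread("pics/g_top.png");cv2.imwrite("pics/crop2.png",cv2.resize(im[145:285,185:345],None,fx=4.5,fy=4.2,interpolation=cv2.INTER_CUBIC))
E
```

```text
t 8.6667 tcp unit [-0.0945 -0.0377] 0.2822 F [ 0.1 -0.5 -0.1]
top [268 186  23  29 333] [278.2 201. ]
R [[285.0, 220.0], [290.0, 218.0]]
R3 [[279.0, 199.0], [282.0, 191.0]]
scene [264 180  20  33 411] [273.2 195.8]
R [[291.0, 196.0], [292.0, 180.0]]
R3 [[273.0, 197.0], [269.0, 182.0]]
```

View pics/crop2.png

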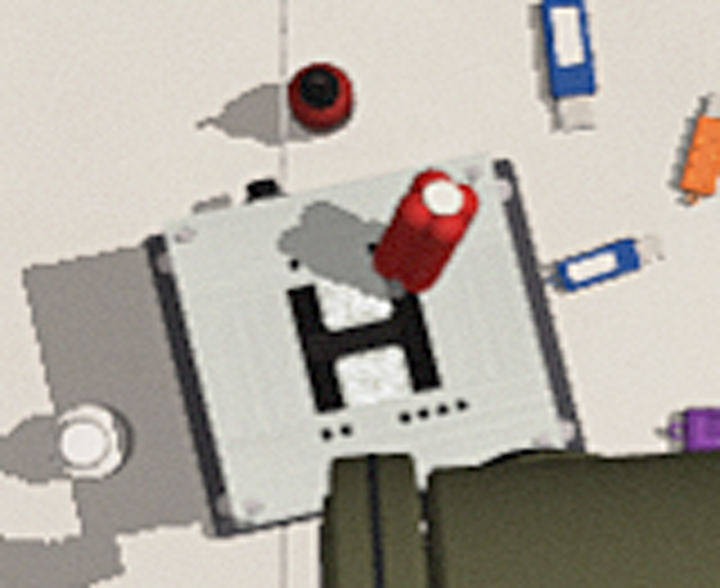

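The crop shows the grip leaning right and forward over the third slot (425,230), with the bottle (320,95), the weight (90,440) and the USB stick (600,265) where they were. The push ended with the force rising to about 6 N, so the lever is at the end of the slot. Handing in.

```bash
python3 -c "
from plant import ticket
print(ticket.sign_off())"
```

```text
the job is handed in; nothing more can be done
None
```

I pushed the lever into the third slot until it met the end stop and handed the job in at about 9 s of the 48 s allowed; the last picture shows the weight, bottle and USB stick where they were, but sign-off returned no verdict.

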